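# Bring the galley water on

### The arm

A 6-joint arm with a two-finger parallel gripper is mounted at the origin on the work surface. World frame = base frame: x ahead of the robot, y to its left, z up, the work surface at z = 0. Lengths are in mm, angles in degrees, forces in N, time in s.
With the tool pointing down it reaches from about 300 to 875 mm from the base axis. Payload 4.2 kg.
Tool frame: the origin (TCP) lies on the centre line of the jaws, within the pads' length; the fingertips stand 14 mm ahead of it and the grasp point (between the pads) lies 5 mm behind it; z points along the fingers, y is the line along which they close (so a half turn about z gives the same grasp; the last joint's range is limited). The gripper opens to 85 mm and grips with 20 to 120 N. Pads are 22 mm wide; open, the fingers measure 114 mm over their backs; the gripper's body (76 mm by 85 mm) begins 54 mm behind the grasp point. The pads swing forward as they close: fully open they stand 13 mm farther back than shut.
Start: joints at [70.588, 18.312, 89.639, -0, 72.044, -1.146], TCP at [180.222, 546.04, 245.338] pointing down, gripper open.
Joint ranges: [-177.97, 177.97], [-48.28, 115.42], [12.27, 149.76], [-77.06, 257.06], [2.81, 150.46], [-146.56, 146.56]. Speed limits (degrees/s): [147.25, 147.25, 180, 180, 180, 180].

### API

Orientations are given as [roll, pitch, yaw] about the fixed x, y, z axes, in that order (R = Rz(yaw) Ry(pitch) Rx(roll)).
In Python, from bench import env, imaging gives the robot as it stands. The module is installed in compiled form; this text tells all that it offers.
- The arm moves only by the tool play_rows, never from a script. Its argument "moves" is a list that holds one entry, the list of rows, each a list of 7 numbers: the turn, a rotation vector about the tool's x, y, z in units of 6 degrees (1.0 is 6 degrees), then the shift along the tool's x, y, z in units of 25 mm (1.0 is 25 mm), then the opening, from 0 (shut) to 1 (fully open). A call has 1 to 20 rows; each row shifts and turns the commanded pose from where the row before left it, along the tool's axes as they then stand; what a row does not reach is not made up. A row lasts 1/12 s, in which the tool goes at most 41.7 mm and 7.16 degrees, less where a joint would pass 70% of its speed; a pose out of reach is approached as far as the arm can. A call is refused whole if a number of a shift passes 1 or a number of a turn 1, either way. A call with a gripper value outside its range is refused whole. The fingers move at their own pace and stop on an object; "newtons" is the grip in N (left out, the last holds). Time passes only in rows, so rows that do not move let the fingers close. It gives the time, the measured TCP pose, the force, the opening and the grip force at its end, in the units of the state.
- env.read_state(): the state, without advancing time (a new reading comes with each control period).
- imaging.capture(name): name is "scene" or "top"; returns a dict with "color" (400x640x3 uint8, blue, green, red), "fx", "fy", "cx", "cy" (pixels), "camera_from_world" (4x4, takes a point from world to camera coordinates). Camera axes: x right, y down, z forward; pixel columns grow to the right and rows downward; lengths in mm; the calibration is good to about 2 mm. A picture is of the moment at which its call begins. There is no depth.
- env.finish_job(): hands the job in; it is judged then, once.
The state is a dict: "time": time; "qpos": joint angles; "joint_velocities": joint speeds; "joint_efforts": joint torques, N m; "eef_pos": TCP position; "tool_rot": TCP orientation; "ft_force": force on the tool from outside, world axes, zero at the start; "moment": the same for the moment, N m; "width": finger opening in mm; "gripper_force": force on a finger pad.
Only numpy, scipy, OpenCV 4.12 (cv2) and the standard library are available. Lean on these libraries where they do the work, as an engineer would, in place of code of your own. Each camera call takes 0.05 s, during which the arm holds its last target. There are 200 camera calls.

### The job

Get the water ready for the mug under the galley tap, working the switch boxes with the closed fingers: first press the raised end of the wide rocker (main power) fully down, then the raised end of the narrow rocker (pump), then press the round priming button fully in and keep it there. The program finishes while still holding the round button in, with both rockers on. Do not press the square alarm key or press the round button early, and leave the jar, cups and everything else standing where they are.

Things in the scene. Friction and masses are not known exactly. Their poses are not given: they have to be found in the camera images.
- console: Bare aluminium plate screwed to the counter, 290 (x) x 340 (y) x 10 mm; origin at the centre of its underside. Four switch boxes, a jar and a beaker stand on it in two rows of three (rows 105 mm apart in x, columns 100 mm in y), in any order
- main_box: Main power switch box, with the WIDE rocker. It is fixed; a grey box 80 (its x) x 56 (its y) x 40 mm high, standing on the console plate, so its top is 50 mm above the counter; origin at the centre of its underside, z up. At yaw 0 its +x points away from the robot; boxes are turned up to 0.45 rad either way
- main_rocker (a joint): Angle of this black rocker in rad: 0 = off (its far, +x end stands up), 0.36 = on (that end pressed fully down to its stop). Rocker 42 mm wide (y), 64 mm long (x), hinged across the middle of its box top, its upper face a shallow V. No spring: it stays where it is left (stiff, about 0.04 N m, so 2 to 6 N at the end). Counts as on above 0.28. It may start up to 0.06 over
- main_press (a point): Point on the wide rocker's upper face, on the centre line, 22 mm from the hinge towards the end to be pressed (the rocker's face goes 10 mm beyond it). It moves with the rocker: about 65 mm above the counter when off, about 58 mm when on; press straight down here, about 8 mm
- pump_box: Pump switch box, with the NARROW rocker. It is fixed; a grey box 80 (its x) x 56 (its y) x 40 mm high, standing on the console plate, so its top is 50 mm above the counter; origin at the centre of its underside, z up. At yaw 0 its +x points away from the robot; boxes are turned up to 0.45 rad either way
- pump_rocker (a joint): Angle of this black rocker in rad: 0 = off (its far, +x end stands up), 0.36 = on (that end pressed fully down to its stop). Rocker 18 mm wide (y), 64 mm long (x), hinged across the middle of its box top, its upper face a shallow V. No spring: it stays where it is left (stiff, about 0.04 N m, so 2 to 6 N at the end). Counts as on above 0.28. It may start up to 0.06 over
- pump_press (a point): Point on the narrow rocker's upper face, on the centre line, 22 mm from the hinge towards the end to be pressed (the rocker's face goes 10 mm beyond it). It moves with the rocker: about 65 mm above the counter when off, about 58 mm when on; press straight down here, about 8 mm
- prime_box: Priming button box, with the ROUND button. It is fixed; a grey box 80 (its x) x 56 (its y) x 40 mm high, standing on the console plate, so its top is 50 mm above the counter; origin at the centre of its underside, z up. At yaw 0 its +x points away from the robot; boxes are turned up to 0.45 rad either way
- prime_button (a joint): How far the round black priming button is pressed, m: 0 = out, 0.008 = fully in. Diameter 38 mm; it moves straight down against a spring, 2 N to start and 6 N fully in, and comes back out when let go
- prime_press (a point): Centre of the round button's flat top, 66 mm above the counter when out; moves with it
- alarm_box: Alarm box, with the SQUARE key: leave alone. It is fixed; a grey box 80 (its x) x 56 (its y) x 40 mm high, standing on the console plate, so its top is 50 mm above the counter; origin at the centre of its underside, z up. At yaw 0 its +x points away from the robot; boxes are turned up to 0.45 rad either way
- alarm_key (a joint): How far the square black alarm key (36 x 36 mm, its top 66 mm above the counter when out) is pressed, m: 0 = out, 0.008 = in; sprung like the round button. Not to be pressed
- jar: Small spice jar with a white cap, diameter 44 mm, 70 mm high, loose on the console plate (top 80 mm above the counter); origin at the centre of its underside. Leave it
- beaker: Small open blue cup, diameter 60 mm at the rim, 70 mm high, loose on the console plate (top 80 mm above the counter); origin at the centre of its underside. Leave it
- mug: Blue mug, diameter 84 mm, 110 mm high, loose on the counter to the right of the console, under a fixed steel swan-neck tap 235 mm high; origin under its centre. Leave it
- mug_b: A second such blue mug, loose on the counter on the robot's left. Leave it
- squeeze: Yellow bottle, diameter 60 mm, 150 mm high, loose on the counter on the left. Leave it
- spoon: Spoon lying on the counter on the right. Leave it
- bowl: White bowl, diameter 110 mm, 50 mm high, loose on the counter on the left. Leave it

How it is judged (in metres and radians):
On the way, in this order (a step that is already met when the one before it is completed fails the run):
1. the wide rocker (main power) is pressed over to on (value of joint main_rocker above 0.28 rad), for 0.1 s.
2. then the narrow rocker (pump) is pressed over to on (value of joint each of main_rocker, pump_rocker above 0.28 rad), for 0.1 s.
3. then the round button is pressed in with both rockers on (all of step 2 and value of joint prime_button above 0.006 m), for 0.2 s.
At the end, for the whole second after the job is handed in: Both rockers are on (over 0.28 rad), the fingers still press the round button (over 1 N) and hold it more than 6 mm in, the square key is out, and no loose thing has moved 25 mm or more (all of step 3 and contact force between the fingers and prime_box above 1 N and value of joint alarm_key below 0.002 m and distance of each of jar, beaker, mug, mug_b, squeeze, spoon, bowl from where it was at the start of the episode below 0.025 m); the arm keeps its last pose, push and grip.
It fails at once if the round button is pressed (over 3 mm) before both rockers are on (value of joint prime_button above 0.003 m and not (value of joint each of main_rocker, pump_rocker above 0.28 rad)).
It fails at once if the narrow rocker is pressed on before the wide one (value of joint pump_rocker above 0.28 rad and not (value of joint main_rocker above 0.28 rad)).
It fails at once if the square alarm key is pressed (over 3 mm) (value of joint alarm_key above 0.003 m).
It fails at once if a jar, cup, mug, bottle, spoon or bowl is lifted, carried or shoved (25 mm or more) (distance of any of jar, beaker, mug, mug_b, squeeze, spoon, bowl from where it was at the start of the episode above 0.025 m).
It also fails if it takes over 40 s, if anything falls off the work surface, if the arm or the gripper's body presses on something with over 40 N, if the wrist force passes 120 N, or if a joint passes its speed limit or range.

## Working session

There is one attempt and no reset: what is moved stays moved. The work goes in short steps, Python scripts to look and compute and a tool call to move; the robot and the scene stay as the last step left them, time stands still between calls to the robot, and variables do not carry over. Pictures are saved under pics/ and viewed, at most 10 in all, crops included, and the job is handed in when it is done.

Besides the shell and the picture viewer there is one more tool, called after "Emit:" in YAML: its name, and indented under it one key for each argument. play_rows: Moves the arm, as the interface text tells. Its arguments: {"type":"object","properties":{"moves":{"type":"array","items":{"type":"array","items":{"type":"array","items":{"type":"number"}}}},"newtons":{"type":"number"}},"required":["moves"]}

```bash
mkdir -p pics; python3 - <<'E'
from bench import env, imaging
import cv2, numpy as np, pickle
for n in("scene","top"):
    c=imaging.capture(n); cv2.imwrite(f"pics/{n}0.png",c["color"]); pickle.dump(c,open(n+".pkl","wb"))
    print(n,c["fx"],c["cx"],c["cy"],np.round(c["camera_from_world"],3).tolist())
s=env.read_state(); print(s["time"],s["eef_pos"],s["tool_rot"],s["width"])
E
```

```text
scene 427.439227533731 314.6740727412033 197.94319198191883 [[0.228, 0.973, 0.017, -84.513], [0.806, -0.179, -0.564, -382.53], [-0.546, 0.143, -0.826, 1575.249], [0.0, 0.0, 0.0, 1.0]]
top 384.45571957122934 312.2460255526949 198.92560609246297 [[0.025, -0.999, 0.025, -62.801], [-0.989, -0.028, -0.145, 493.362], [0.146, -0.021, -0.989, 962.591], [0.0, 0.0, 0.0, 1.0]]
0.1 [180.07502705 545.65291928 244.55632117] [-1.79909252e+02 -1.61235636e-03  1.61733877e+02] 85.11242306830735
```

View pics/top0.png

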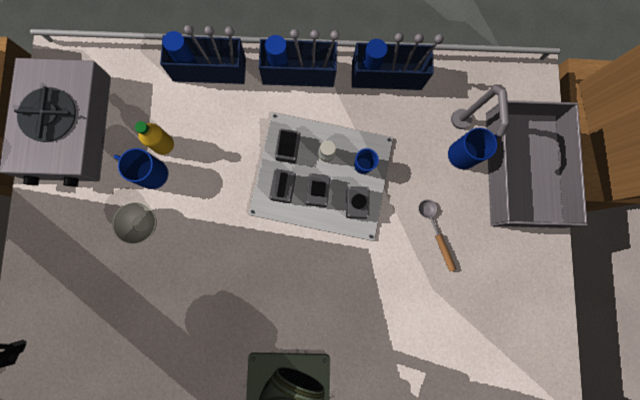

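View pics/scene0.png

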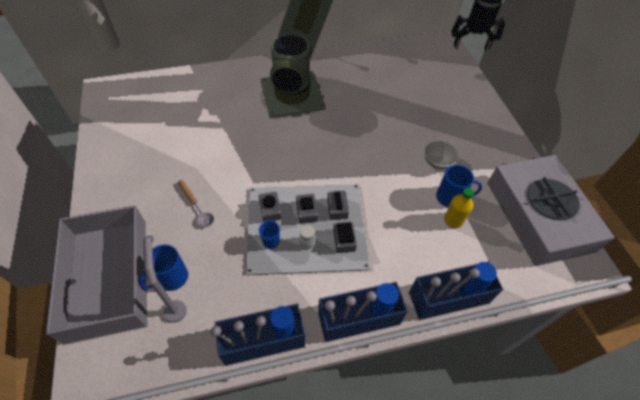

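The top view shows the wide rocker at about (287,145), the narrow rocker at (283,184), the square key at (318,189) and the round button at (359,201). The jar is at (327,150) and the beaker at (366,160). I'll enlarge this area.

```bash
python3 - <<'E'
import cv2
i=cv2.imread("pics/top0.png")[105:245,240:400]
cv2.imwrite("pics/topc.png",cv2.resize(i,None,fx=5,fy=4.2857 if 0 else 4.28,interpolation=cv2.INTER_CUBIC) if 0 else cv2.resize(i[:120],None,fx=5,fy=5,interpolation=cv2.INTER_CUBIC))
i=cv2.imread("pics/scene0.png")[175:280,235:375]
cv2.imwrite("pics/scenec.png",cv2.resize(i,None,fx=5,fy=5,interpolation=cv2.INTER_CUBIC))
E
```

```text
(no output)
```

View pics/topc.png

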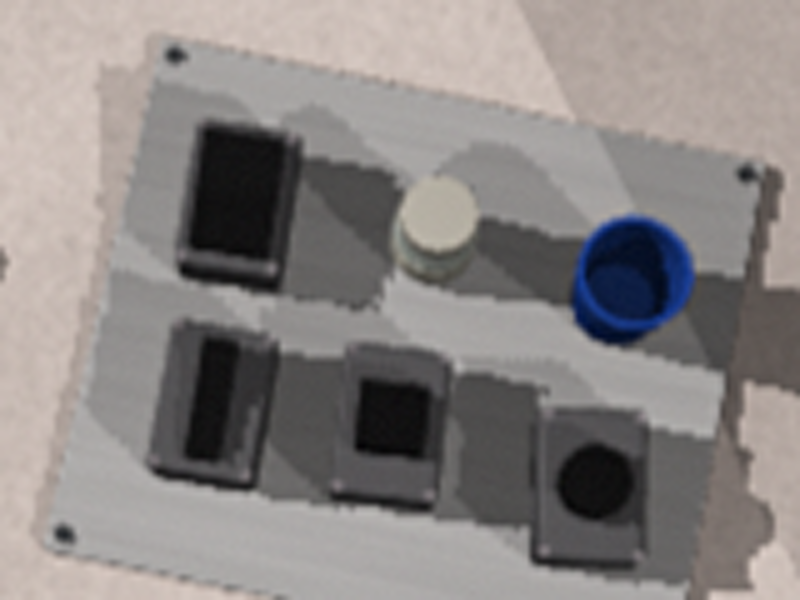

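View pics/scenec.png

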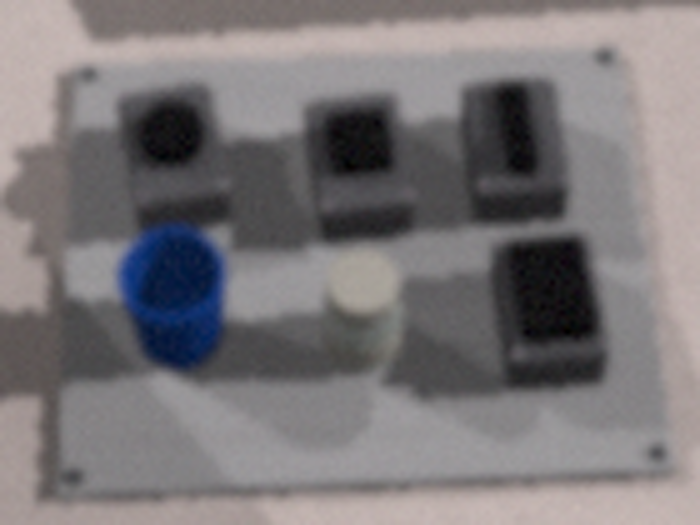

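The crops show the console clearly. In the top crop (5x, offset 240,105):
- **Wide rocker:** far edge midpoint (245,128), near edge midpoint (230,253).
- **Narrow rocker:** far (221,340), near (205,459).
- **Square key:** (393,418).
- **Round button:** (596,481).

In the scene crop (5x, offset 235,175):
- **Wide rocker:** far (561,334), near (544,237).
- **Narrow rocker:** far (522,173), near (511,84).
- **Square key:** (359,141).
- **Round button:** (171,133).

I'll triangulate these.

```bash
cat > h.py <<'E'
import numpy as np, pickle
C={n:pickle.load(open(f"{n}.pkl","rb")) for n in("top","scene")}
O={"top":(240,105),"scene":(235,175)}
def ray(n,u,v):
    c=C[n];T=c["camera_from_world"];R,t=T[:3,:3],T[:3,3]
    p=np.array([O[n][0]+(u+.5)/5-.5,O[n][1]+(v+.5)/5-.5])
    d=R.T@[(p[0]-c["cx"])/c["fx"],(p[1]-c["cy"])/c["fy"],1]
    return -R.T@t,d
def at(n,u,v,z):
    o,d=ray(n,u,v);return o+d*(z-o[2])/d[2]
def tri(a,b):
    (o,d),(p,e)=ray("top",*a),ray("scene",*b)
    s=np.linalg.lstsq(np.c_[d,-e],p-o,rcond=None)[0];x,y=o+s[0]*d,p+s[1]*e
    return (x+y)/2,np.linalg.norm(x-y)
E
python3 - <<'E'
from h import *
P={"mfar":((245,128),(561,334),68),"mnear":((230,253),(544,237),58),"pfar":((221,340),(522,173),68),"pnear":((205,459),(511,84),58),"sq":((393,418),(359,141),66),"round":((596,481),(171,133),66)}
for k,(a,b,z) in P.items():
    q,g=tri(a,b);print(k,at("top",*a,z).round(1)[:2],at("scene",*b,z).round(1)[:2],"tri",q.round(1),g.round(1))
for k,a,b in (("TLscrew",(175,55),(656,454)),("BLscrew",(63,534),(605,57)),("TRscrew",(746,174),(72,477))):
    print(k,at("top",*a,10).round(1)[:2],at("scene",*b,10).round(1)[:2])
E
```

```text
mfar [667.7  16.6] [671.6  17.3] tri [669.3  17.5  63.8] 1.4
mnear [603.8  22.6] [604.9  26.9] tri [604.4  24.7  57.8] 4.4
pfar [555.7  25. ] [566.9  23.6] tri [558.7  26.2  54.6] 0.9
pnear [495.9  31.5] [499.1  35.8] tri [496.9  34.   55.2] 4.8
sq [518.5 -63.3] [524.2 -61.7] tri [519.9 -62.1  59.7] 2.9
round [ 489.2 -166.7] [ 495.4 -165.8] tri [ 490.4 -166.6   59.1] 2.3
TLscrew [727.4  59.2] [726.   61.3]
BLscrew [460.9 108. ] [459.7 109.8]
TRscrew [ 670.  -256.2] [ 668.8 -254.2]
```

The two views agree. The buttons' side walls bias each camera in opposite x directions, so I average them:
- **Main press:** about (658.5,18).
- **Pump press:** about (550,26).
- **Button:** about (492,-166).

Box yaws are about -7° to -8°, so I'll use tool yaw 172.5. I'll close the fingers and travel high.

Emit:
play_rows:
  moves:
    - [[0,0,-0.9,0,0,0,0],[0,0,-0.9,0,0,0,0],[0,0,0,-0.9,-0.8,0,0],[0,0,0,-0.9,-0.8,0,0],[0,0,0,-0.9,-0.8,0,0],[0,0,0,-0.9,-0.8,0,0],[0,0,0,-0.9,-0.8,0,0],[0,0,0,-0.9,-0.8,0,0],[0,0,0,-0.9,-0.8,0,0],[0,0,0,-0.9,-0.8,0,0],[0,0,0,-0.9,-0.8,0,0],[0,0,0,-0.9,-0.8,0,0],[0,0,0,-0.9,-0.8,0,0],[0,0,0,-0.9,-0.8,0,0],[0,0,0,-0.9,-0.8,0,0],[0,0,0,-0.9,-0.8,0,0],[0,0,0,-0.9,-0.8,0,0],[0,0,0,-0.9,-0.8,0,0],[0,0,0,-0.9,-0.8,0,0],[0,0,0,0,0,0,0]]
  newtons: 40

```text
time: 1.77
eef_pos: [518.1, 155.7, 244.7]
tool_rot: [-179.9, 0.1, 172.3]
ft_force: [0.6, 0.1, 0.3]
width: -0.2
gripper_force: 0.0
```

Emit:
play_rows:
  moves:
    - [[0,0,0,-0.9,-0.67,0,0],[0,0,0,-0.9,-0.67,0,0],[0,0,0,-0.9,-0.67,0,0],[0,0,0,-0.9,-0.67,0,0],[0,0,0,-0.9,-0.67,0,0],[0,0,0,-0.9,-0.67,0,0],[0,0,0,-0.9,-0.67,0,0],[0,0,0,0,0,0.9,0],[0,0,0,0,0,0.9,0],[0,0,0,0,0,0.9,0],[0,0,0,0,0,0.9,0],[0,0,0,0,0,0.9,0],[0,0,0,0,0,0.9,0],[0,0,0,0,0,0,0],[0,0,0,0,0,0,0]]

```text
time: 3.02
eef_pos: [655.3, 22.9, 109.1]
tool_rot: [-180.0, -0.2, 172.5]
ft_force: [-0.0, -0.0, -0.2]
width: -0.3
gripper_force: 0.0
```

```bash
python3 - <<'E'
from bench import env, imaging
import cv2, numpy as np
im=[]
for n,(r,c) in (("top",(105,240)),("scene",(175,235))):
    i=imaging.capture(n)["color"][r:r+110,c:c+150]
    im.append(cv2.resize(i,None,fx=2.6,fy=2.6,interpolation=cv2.INTER_CUBIC))
cv2.imwrite("pics/near1.png",np.hstack(im))
E
```

```text
(no output)
```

View pics/near1.png

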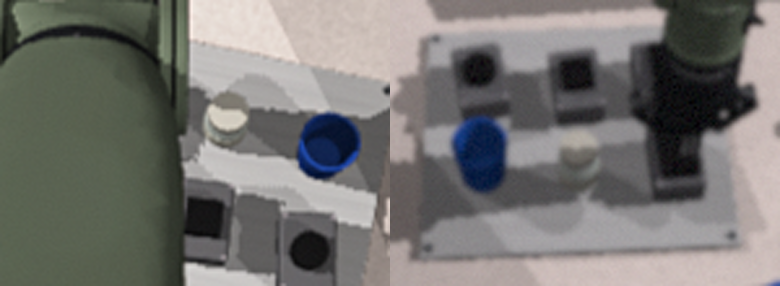

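The scene view shows the closed fingers directly over the wide rocker's far end at about (678,160), with nothing else close by. I'll make a small correction, then press down slowly.

Emit:
play_rows:
  moves:
    - [[0,0,0,-0.15,-0.17,0,0],[0,0,0,0,0,0.5,0],[0,0,0,0,0,0.5,0],[0,0,0,0,0,0.15,0],[0,0,0,0,0,0.1,0],[0,0,0,0,0,0.1,0],[0,0,0,0,0,0.1,0],[0,0,0,0,0,0,0],[0,0,0,0,0,0,0]]

```text
time: 3.87
eef_pos: [659.9, 17.9, 74.7]
tool_rot: [180.0, 0.1, 172.5]
ft_force: [1.8, -0.6, 2.1]
width: -0.0
gripper_force: 0.9
```

Emit:
play_rows:
  moves:
    - [[0,0,0,0,0,0.08,0],[0,0,0,0,0,0.08,0],[0,0,0,0,0,0,0],[0,0,0,0,0,0,0]]

```text
time: 4.2
eef_pos: [660.8, 17.8, 71.8]
tool_rot: [180.0, 0.2, 172.5]
ft_force: [1.5, -1.3, 7.8]
width: -0.0
gripper_force: 4.2
```

Emit:
play_rows:
  moves:
    - [[0,0,0,0,0,0.06,0],[0,0,0,0,0,0.06,0],[0,0,0,0,0,0,0],[0,0,0,0,0,0,0]]

```text
time: 4.53
eef_pos: [661.0, 17.8, 71.5]
tool_rot: [180.0, 0.3, 172.5]
ft_force: [-1.3, -1.5, 20.9]
width: 0.0
gripper_force: 10.2
```

The stop is reached: 21 N with no further travel. Next I'll lift, move to the pump rocker and hover.

Emit:
play_rows:
  moves:
    - [[0,0,0,0,0,-0.6,0],[0,0,0,0,0,-0.8,0],[0,0,0,0,0,-0.5,0],[0,0,0,0.75,-0.04,0,0],[0,0,0,0.75,-0.04,0,0],[0,0,0,0.75,-0.04,0,0],[0,0,0,0.75,-0.04,0,0],[0,0,0,0.75,-0.05,0,0],[0,0,0,0.7,-0.05,0,0],[0,0,0,0,0,0,0],[0,0,0,0,0,0,0]]

```text
time: 5.45
eef_pos: [547.2, 26.0, 114.2]
tool_rot: [-180.0, -0.1, 172.5]
ft_force: [0.6, 0.1, -0.1]
width: -0.4
gripper_force: 0.0
```

```bash
python3 - <<'E'
from bench import env, imaging
import cv2, numpy as np
i=imaging.capture("scene")["color"][175:280,235:375]
cv2.imwrite("pics/near2.png",cv2.resize(i,None,fx=5,fy=5,interpolation=cv2.INTER_CUBIC))
E
```

```text
(no output)
```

View pics/near2.png

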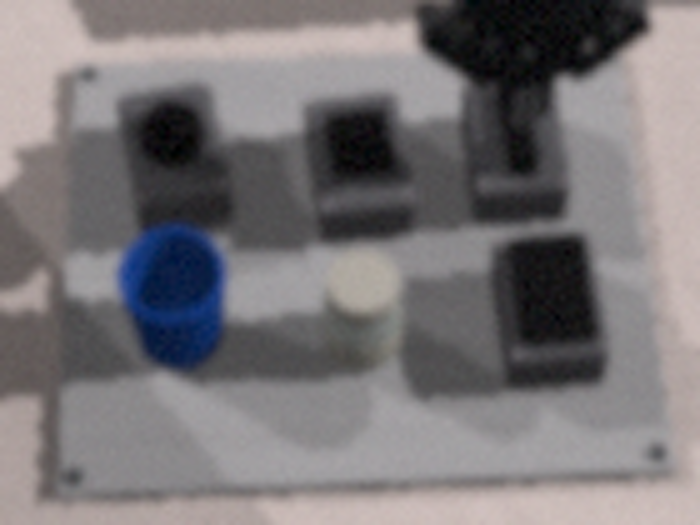

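Both rockers are visible. The closed fingers (about (520,100)) line up with the narrow rocker (about (520,150)), and the jar and beaker haven't moved. I'll press the pump rocker.

Emit:
play_rows:
  moves:
    - [[0,0,0,-0.12,0,0,0],[0,0,0,0,0,0.5,0],[0,0,0,0,0,0.5,0],[0,0,0,0,0,0.3,0],[0,0,0,0,0,0.12,0],[0,0,0,0,0,0.12,0],[0,0,0,0,0,0.1,0],[0,0,0,0,0,0.08,0],[0,0,0,0,0,0.05,0],[0,0,0,0,0,0,0],[0,0,0,0,0,0,0]]

```text
time: 6.42
eef_pos: [553.0, 25.4, 71.8]
tool_rot: [180.0, 0.3, 172.5]
ft_force: [3.5, -1.0, 5.9]
width: -0.1
gripper_force: 3.1
```

Emit:
play_rows:
  moves:
    - [[0,0,0,0,0,0.06,0],[0,0,0,0,0,0.06,0],[0,0,0,0,0,0.04,0],[0,0,0,0,0,0,0],[0,0,0,0,0,0,0]]

```text
time: 6.83
eef_pos: [553.2, 25.3, 71.1]
tool_rot: [180.0, 0.4, 172.5]
ft_force: [-3.8, -1.7, 28.2]
width: -0.0
gripper_force: 13.9
```

The stop is reached here too: 28 N and no travel. I'll lift above everything and go to the round button.

Emit:
play_rows:
  moves:
    - [[0,0,0,0,0,-0.7,0],[0,0,0,0,0,-0.8,0],[0,0,0,0,0,-0.7,0],[0,0,0,0.14,-0.79,0,0],[0,0,0,0.14,-0.79,0,0],[0,0,0,0.14,-0.79,0,0],[0,0,0,0.14,-0.79,0,0],[0,0,0,0.14,-0.79,0,0],[0,0,0,0.14,-0.79,0,0],[0,0,0,0.14,-0.79,0,0],[0,0,0,0.14,-0.79,0,0],[0,0,0,0.14,-0.79,0,0],[0,0,0,0.14,-0.79,0,0],[0,0,0,0,0,0,0],[0,0,0,0,0,0,0]]

```text
time: 8.08
eef_pos: [489.8, -166.0, 121.0]
tool_rot: [179.9, -0.1, 172.4]
ft_force: [0.2, 0.6, 0.6]
width: 0.1
gripper_force: 0.0
```

```bash
python3 - <<'E'
from bench import env, imaging
import cv2, numpy as np
i=imaging.capture("scene")["color"][175:280,235:375]
cv2.imwrite("pics/near3.png",cv2.resize(i,None,fx=5,fy=5,interpolation=cv2.INTER_CUBIC))
E
```

```text
(no output)
```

View pics/near3.png

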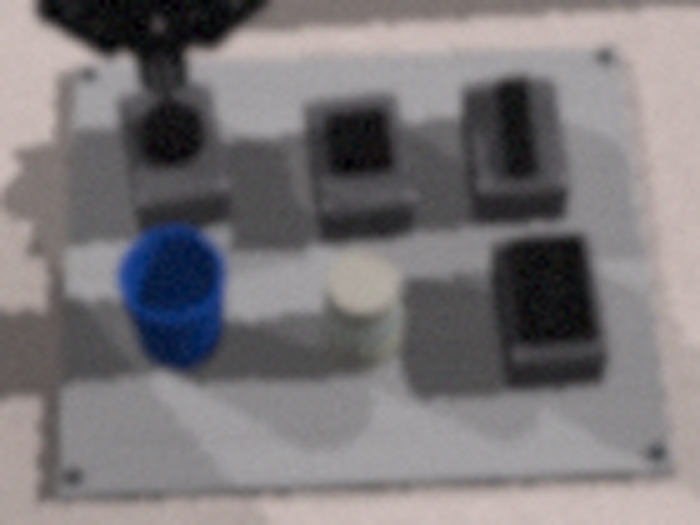

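The narrow rocker's near end now stands up, with its near edge at (512,80) instead of (511,84), so it has tipped over. The fingers sit over the round button (about (170,132)), and the jar and beaker are in place. I'll press the button.

Emit:
play_rows:
  moves:
    - [[0,0,0,-0.09,0,0.5,0],[0,0,0,0,0,0.5,0],[0,0,0,0,0,0.5,0],[0,0,0,0,0,0.15,0],[0,0,0,0,0,0.12,0],[0,0,0,0,0,0.12,0],[0,0,0,0,0,0.08,0],[0,0,0,0,0,0.06,0],[0,0,0,0,0,0,0],[0,0,0,0,0,0,0]]

```text
time: 8.97
eef_pos: [492.7, -165.1, 72.0]
tool_rot: [179.9, -0.0, 172.5]
ft_force: [-4.3, 5.4, 11.4]
width: -0.1
gripper_force: 5.5
```

Emit:
play_rows:
  moves:
    - [[0,0,0,0,0,0.05,0],[0,0,0,0,0,0.04,0],[0,0,0,0,0,0,0],[0,0,0,0,0,0,0],[0,0,0,0,0,0,0],[0,0,0,0,0,0,0]]

```text
time: 9.47
eef_pos: [492.8, -165.1, 71.7]
tool_rot: [179.9, 0.0, 172.5]
ft_force: [-8.5, 7.2, 26.2]
width: 0.2
gripper_force: 13.0
```

The button is at its stop: fingertips at 57.7 mm, 26 N and no further travel. Handing in.

```bash
python3 -c "
from bench import env
print(env.finish_job())"
```

```text
the job is handed in; nothing more can be done
None
```

I pressed the wide rocker, then the narrow rocker, each to its hard stop, and handed the job in at about 9.5 s with the round button held fully in at 26 N; the hand-in returned no verdict.

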